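# Clip a clean filter cassette into the bench dust extractor

### The arm

A 6-joint arm with a two-finger parallel gripper is mounted at the origin on the work surface. World frame = base frame: x ahead of the robot, y to its left, z up, the work surface at z = 0. Lengths are in m, angles in rad, forces in N, time in s.
With the tool pointing down it reaches from about 0.275 to 1 m from the base axis. Payload 8.4 kg.
Tool frame: the origin (TCP) lies on the centre line of the jaws, within the pads' length; the fingertips stand 17 mm ahead of it and the grasp point (between the pads) lies 2 mm behind it (bot.tcp_to_tips is the z of the fingertips in the tool frame, in m); z points along the fingers, y is the line along which they close (so a half turn about z gives the same grasp; the last joint's range is limited). The gripper opens to 85 mm and grips with 20 to 120 N. Pads are 22 mm wide; open, the fingers measure 114 mm over their backs; the gripper's body (76 mm by 85 mm) begins 54 mm behind the grasp point. The pads swing forward as they close: fully open they stand 13 mm farther back than shut.
Start: joints at [-1.264, 0.353, 1.633, -0, 1.155, -0.002], TCP at [0.19, -0.595, 0.248] pointing down, gripper open.
Joint ranges: [-2.63, 2.63], [-0.92, 2.1], [0.06, 2.66], [-1.3, 4.44], [0, 2.69], [-3.02, 3.02]. Speed limits (rad/s): [2.22, 2.22, 2.79, 3.14, 3.14, 3.14].

### API

Orientations are given as a unit quaternion [x, y, z, w].
In Python, from workcell import bot, hand, kinematics, get_obs, vision, hand_in gives the robot as it stands. The module is installed in compiled form; this text tells all that it offers. Calls block until the motion is done:
- bot.reach(position, orientation): joint-space move of the TCP to a pose.
- bot.servo_line(position, ori=None, velocity=0.15): straight line of the TCP; ori=None keeps the orientation; velocity is the mean speed in m/s.
- bot.goto_joints(angles): joint-space move.
- hand.move_gripper(opening, strength=None): finger opening in m; strength is the grip in N (None keeps the last); returns when the fingers have stopped.
- bot.dwell(seconds).
- kinematics.solve_ik(position, orientation): joint angles nearest the present ones, or None.
- get_obs(): the state.
- vision.read_camera(name): name is "scene" or "top" or "wrist"; returns a dict with "frame" (400x640x3 uint8, red, green, blue), "intrinsics" (3x3 intrinsics, pixels), "dist" ([k1, k2, p1, p2, k3] as OpenCV has them; the pictures are not rectified), "view" (4x4, takes a point from world to camera coordinates). Camera axes: x right, y down, z forward; pixel columns grow to the right and rows downward; lengths in m; the calibration is good to about 2 mm. A picture is of the moment at which its call begins. There is no depth.
A pose or a line that the arm cannot do raises bot.IKError and nothing moves.
- hand_in(): hands the job in; it is judged then, once.
The state is a dict: "time_s": time; "joint_pos": joint angles; "joint_vel": joint speeds; "joint_efforts": joint torques, N m; "position": TCP position; "orientation": TCP orientation; "wrist_force": force on the tool from outside, world axes, zero at the start; "ft_torque": the same for the moment, N m; "gripper_width": finger opening in m; "grip_force": force on a finger pad.
Only numpy, scipy, OpenCV 4.12 (cv2) and the standard library are available. Lean on these libraries where they do the work, as an engineer would, in place of code of your own. Each camera call takes 0.05 s, during which the arm holds its last target. There are 200 camera calls.

### The job

Fit the clean filter cassette on the bench dust extractor: lay it flat between the two guide rails on top, bead end leading, and slide it gently home under the two sprung clips until both have ridden over its raised bead and snapped down behind it, then let go. Work it in with the hand on the cassette only, never touching the clips, do not force it, and leave the other things on the bench where they are.

Things in the scene. Friction and masses are not known exactly. Their poses are not given: they have to be found in the camera images.
- cassette: Black moulded filter cassette with white pleats, loose, 120 to 210 g. Frame 150 (x) x 116 (y) x 10 mm thick; origin at the centre of its underside, z up. Its +x end leads when fitted and has the raised bead; the grip tab stands at the -x end. It lies flat on the bench at the start, tab up. Pressing it down or sideways while sliding adds drag.
- tab (a point): Middle of the cassette's upright grip tab, at x = -52, y = 0, z = 32 mm from the cassette's origin, axes as the cassette's. The tab is 12 mm thick (x), 44 mm wide (y) and rises from the frame's top at z = 10 mm to z = 43 mm.
- bead (a point): Top middle of the cassette's raised bead, at x = +70, y = 0, z = 15 mm from its origin. The bead runs across the frame (y), 5 mm thick (x = 67.5 to 72.5 mm), 5 mm above the frame's top, rounded in front and steep behind.
- unit: Fixed grey steel bench dust extractor, 260 (x) x 200 (y) x 90 mm high, origin at the centre of its underside. Cassettes slide in along its +x, starting from the open end of the rails at its -x side, which is towards the robot.
- seat (a point): Middle of the flat filter seat on top of the extractor, 90 mm above its underside, axes as the extractor's. A fitted cassette lies flat on the seat with its origin within about 7 mm of this point along x and its axes along these. A cassette lying flat with its origin at x = -26 mm or less is clear of the clips.
- rails (a point): Point on the seat midway between the front ends of the two guide rails, 115 mm before the seat point. From here the rails run 185 mm along +x, 9 mm high, inner faces 60 mm either side of this line, so the cassette has 2 mm play on each side. Flared ends reach 15 mm further towards -x.
- stop_nominal (a point): Drawn place of the end stop's face, 75 mm beyond the seat point, at seat height. The stop bar is 11 mm high and carries both clips; it is screwed down through slots, so the real stop and clips stand up to 6.2 mm nearer or farther along x. This is not measured: home must be felt or seen.
- clip_l (a joint): Left (+y) sprung leaf clip, rad: 0 at rest, nose 9.7 mm above the seat; 0.09 to 0.12 on top of the bead; about 0.01 once snapped down behind it. Its upturned lip points to -x. It begins to lift about 17 mm before the cassette meets the stop and snaps down in the last 2 mm. Pushing under both clips takes up to 12 to 15 N if the cassette is not pressed down.
- clip_r (a joint): Right (-y) clip, same as clip_l. The clips are 16 mm wide, 40 mm either side of the middle line, pivoted on the stop bar 33 mm behind the stop's face; the noses reach 9 mm, their lips 25 mm, in front of that face.
- glue: Bystander: white closed glue bottle, 70 mm across, 207 mm tall, origin at the centre of its base.
- sander: Bystander: cork sanding block, 110 x 62 x 28 mm, origin at the centre of its underside.
- square: Bystander: carpenter's square lying flat, dark wooden stock 110 mm long and steel blade 160 mm long, origin under the stock's middle.
Not all that is in view belongs to the job. There is more than one size of the cassette; the job needs the smaller.

How it is judged:
By the outcome, as a careful person would: the job done as asked, in the order asked, and still so for the second after the job is handed in, with the robot touching nothing.
It also fails if it takes over 64 s, if anything falls off the work surface, if the arm or the gripper's body presses on something with over 40 N, if the wrist force passes 120 N, or if a joint passes its speed limit or range.

## Working session

There is one attempt and no reset: what is moved stays moved. The work goes in short steps, each a Python script; the robot and the scene stay as the last script left them, time stands still between calls to the robot, and variables do not carry over. Pictures are saved under pics/ and viewed, at most 10 in all, crops included, and the job is handed in when it is done.

```bash
mkdir -p pics; cat > h.py <<'E'
import numpy as np, cv2
from workcell import bot, hand, kinematics, get_obs, vision, hand_in
def ray(c,px):
    u=cv2.undistortPoints(np.array([[px]],float),c["intrinsics"],np.array(c["dist"],float))[0,0]
    V=np.array(c["view"]);R=V[:3,:3];o=-R.T@V[:3,3]
    return o,R.T@np.array([u[0],u[1],1.])
def onz(c,px,z):
    o,d=ray(c,px);return o+d*(z-o[2])/d[2]
def proj(c,P):
    V=np.array(c["view"]);r=cv2.Rodrigues(V[:3,:3])[0]
    return cv2.projectPoints(np.array(P,float).reshape(-1,1,3),r,V[:3,3],np.array(c["intrinsics"],float),np.array(c["dist"],float))[0][:,0]
def snap(n,f):
    c=vision.read_camera(n);cv2.imwrite(f"pics/{f}.png",c["frame"][:,:,::-1])
    import pickle;pickle.dump(c,open(f"pics/{f}.pkl","wb"));return c
E
python3 - <<'E'
from h import *
for n in("scene","top"):
    c=snap(n,n+"0");o=-np.array(c["view"])[:3,:3].T@np.array(c["view"])[:3,3];print(n,o.round(3))
print(get_obs()["time_s"])
E
```

```text
scene [1.516 0.329 0.852]
top [ 0.324 -0.027  1.422]
0.1
```

View pics/top0.png

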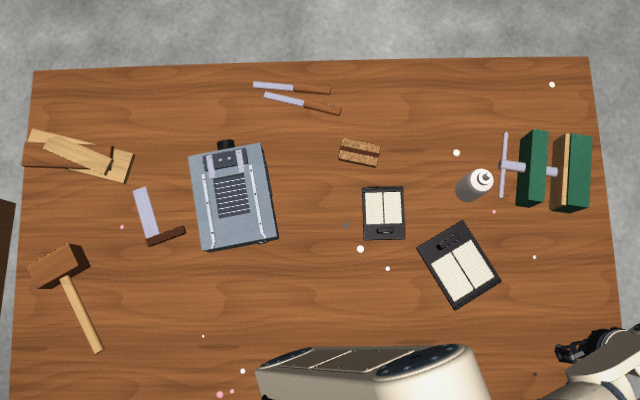

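View pics/scene0.png

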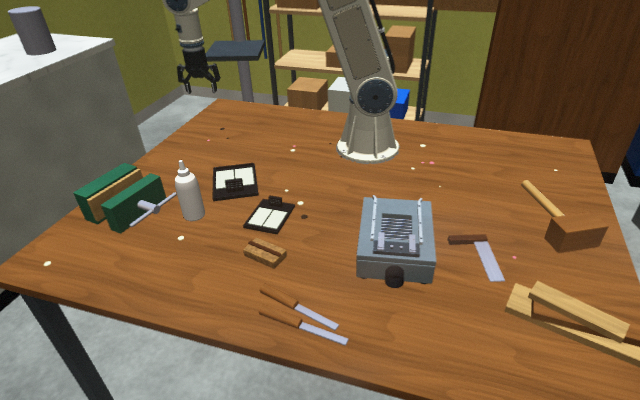

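The top view shows the small cassette at about (384,213) with its tab towards the robot. The large decoy is at (459,265), the extractor at (232,197) with its rails opening downwards, and the glue at (476,184). In the scene view the clips are at the far end from the robot.

```bash
python3 - <<'E'
from h import *
import pickle
c=pickle.load(open("pics/top0.pkl","rb"));f=c["frame"]
g=f.max(2)
def rect(m,box):
    z=np.zeros_like(m);x0,y0,x1,y1=box;z[y0:y1,x0:x1]=m[y0:y1,x0:x1]
    k=max(cv2.findContours(z,cv2.RETR_EXTERNAL,cv2.CHAIN_APPROX_NONE)[0],key=cv2.contourArea);return k
hsv=cv2.cvtColor(f,cv2.COLOR_RGB2HSV)
wood=((f[:,:,0].astype(int)-f[:,:,2])>35).astype(np.uint8)
m=(1-wood)*255
m=cv2.morphologyEx(m,cv2.MORPH_OPEN,np.ones((3,3)))
for nm,b,z in(("cas",(352,178,414,248),.01),("big",(410,212,506,315),.01),("unit",(183,135,284,256),.09)):
    k=rect(m,b);q=np.array([onz(c,p,z)[:2] for p in k[:,0]],np.float32)
    r=cv2.minAreaRect(q);print(nm,np.round(r[0],4),np.round(r[1],4),r[2]);print(np.round(cv2.boxPoints(r),3).tolist())
cv2.imwrite("pics/crop.png",np.hstack([cv2.resize(f[130:260,180:285],None,fx=4,fy=4,interpolation=2),cv2.resize(f[175:305,345:425],None,fx=4,fy=4,interpolation=2)])[:,:,::-1])
E
```

```text
cas [ 0.5315 -0.1956] [0.1157 0.1501] 89.97063446044922
[[0.4560000002384186, -0.2529999911785126], [0.6069999933242798, -0.2529999911785126], [0.6069999933242798, -0.1379999965429306], [0.4560000002384186, -0.1379999965429306]]
big [ 0.3818 -0.397 ] [0.1995 0.1568] 28.69698143005371
[[0.25699999928474426, -0.37599998712539673], [0.3319999873638153, -0.5139999985694885], [0.5070000290870667, -0.4180000126361847], [0.4320000112056732, -0.2800000011920929]]
unit [0.5838 0.2141] [0.2969 0.2076] 9.687104225158691
[[0.41999998688697815, 0.29100000858306885], [0.45500001311302185, 0.08699999749660492], [0.7480000257492065, 0.13699999451637268], [0.7129999995231628, 0.3409999907016754]]
```

View pics/crop.png

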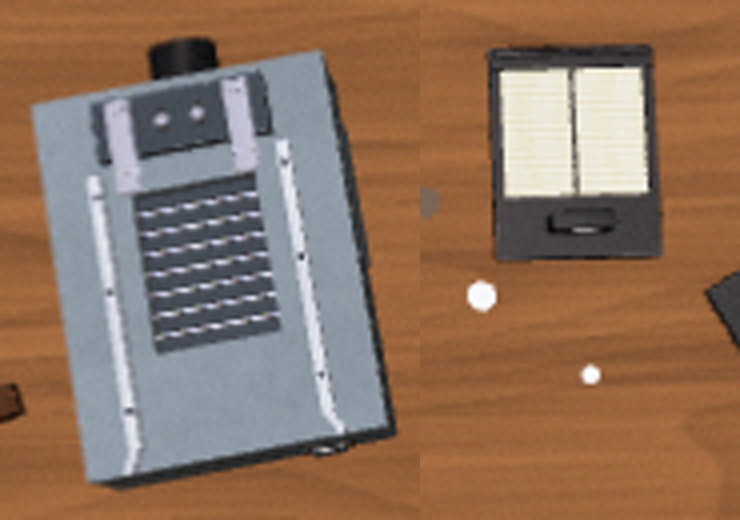

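The crop shows the rails as white strips with clear ends, and the clips at the top end over the dark stop bar. The cassette lies nearly straight. Next I compute the unit pose from its corners and the rail lines, then take wrist views over both.

```bash
cat >> h.py <<'E'
from scipy.spatial.transform import Rotation as Ro
def down(a):  # tool z down, tool y along heading a (rad from world x)
    y=np.array([np.cos(a),np.sin(a),0]);z=np.array([0,0,-1.]);return Ro.from_matrix(np.c_[np.cross(y,z),y,z]).as_quat()
E
python3 - <<'E'
from h import *
import pickle
c=pickle.load(open("pics/top0.pkl","rb"))
P=np.array([(33,105),(322,50),(390,432),(90,480)])/4+[180,130]-.4
w=np.array([onz(c,p,.09)[:2] for p in P]);print(w.round(4),w.mean(0))
for i in range(4):
    d=w[(i+1)%4]-w[i];print(np.hypot(*d).round(4),np.degrees(np.arctan2(d[1],d[0])).round(2))
P=np.array([(498,52),(648,50),(661,255),(499,258)],float);P[:,0]-=420;P=P/4+[345,175]
w=np.array([onz(c,p,.01)[:2] for p in P])
for i in range(4):
    d=w[(i+1)%4]-w[i];print(np.hypot(*d).round(4),np.degrees(np.arctan2(d[1],d[0])).round(2))
print(get_obs()["orientation"])
for p,a in(([.50,-.196,.25],0),([.55,.21,.33],.1)):
    for k in(0,np.pi): print(kinematics.solve_ik(p,down(a+k)))
c=vision.read_camera("wrist");V=np.array(c["view"]);R=V[:3,:3];o=get_obs()
T=Ro.from_quat(o["orientation"]).as_matrix()
print("cam in tool",T.T@(-R.T@V[:3,3]-o["position"]),"\n",T.T@R.T);print(c["intrinsics"])
E
```

```text
[[0.6877 0.3349]
 [0.7207 0.1383]
 [0.4601 0.0943]
 [0.4331 0.2914]] [0.57540018 0.21473198]
0.1994 -80.46
0.2643 -170.41
0.199 97.79
0.2582 9.7
0.106 -90.66
0.1451 -179.4
0.1125 89.56
0.1455 -1.96
[ 9.88101465e-01  1.53802180e-01 -8.90240982e-05 -6.14237925e-04]
[-3.76383930e-01  2.14756220e-01  1.81961114e+00 -4.44089210e-16
  1.10722529e+00 -3.76383930e-01]
[-3.76383930e-01  2.14756220e-01  1.81961114e+00 -4.44089210e-16
  1.10722529e+00  2.76520872e+00]
[ 3.62186943e-01  2.29587047e-01  1.61831046e+00 -4.44089210e-16
  1.29369514e+00  2.62186943e-01]
[ 3.62186943e-01  2.29587047e-01  1.61831046e+00 -4.44089210e-16
  1.29369514e+00 -2.87940571e+00]
cam in tool [ 0.07613874 -0.00110728 -0.12578509] 
 [[ 4.73376555e-04 -9.53412447e-01 -3.01669490e-01]
 [ 9.99998618e-01  9.32051522e-04 -1.37651846e-03]
 [ 1.59356134e-03 -3.01668421e-01  9.53411571e-01]]
[[345.38490238   0.         325.09906887]
 [  0.         345.38490238 199.97542051]
 [  0.           0.           1.        ]]
```

```bash
python3 - <<'E'
from h import *
p=get_obs()["position"]
bot.servo_line([p[0],p[1],.33],velocity=.3)
bot.reach([.55,.21,.33],down(.163)); print(get_obs()["time_s"])
u=snap("wrist","wu")
bot.reach([.50,-.196,.27],down(0)); w=snap("wrist","wc"); print(get_obs()["time_s"],get_obs()["wrist_force"])
E
```

```text
3.6667
5.2917 [-0.62910703 -0.44268355 -0.11016533]
```

View pics/wu.png

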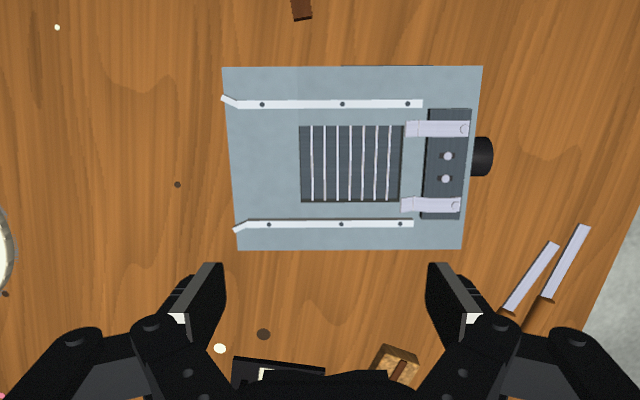

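View pics/wc.png

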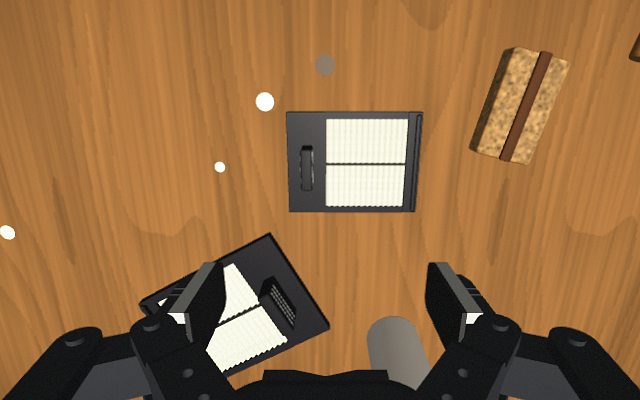

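The wrist view over the unit shows the rails along rows 103 and 223, ending at columns 422 and 413, with the lips at about (406,129) and (401,204). The view over the cassette shows its frame spanning (287,112) to (422,211) and the tab at about (307,168).

```bash
python3 - <<'E'
from h import *
import pickle
u=pickle.load(open("pics/wu.pkl","rb"));w=pickle.load(open("pics/wc.pkl","rb"))
def cont(c,m,z,box):
    q=np.zeros_like(m);x0,y0,x1,y1=box;q[y0:y1,x0:x1]=m[y0:y1,x0:x1]
    k=max(cv2.findContours(q,cv2.RETR_EXTERNAL,cv2.CHAIN_APPROX_NONE)[0],key=cv2.contourArea)
    return k[:,0],np.array([onz(c,p,z)[:2] for p in k[:,0]],np.float32)
f=w["frame"].astype(int);m=((f[:,:,0]-f[:,:,2])<30).astype(np.uint8)*255
k,q=cont(w,m,.01,(275,95,440,225))
r=cv2.minAreaRect(q);print("cas",r)
# edge fits for yaw: long side edges
b=cv2.boxPoints(r);print(b.round(4).tolist())
k2=(f.max(2)<1e9)
f=u["frame"].astype(int);m=(f.min(2)>195).astype(np.uint8)*255
L=[]
for nm,b in(("L",(240,90,428,114)),("R",(248,212,420,234))):
    k,q=cont(u,m,.099,b);vx=cv2.fitLine(q,cv2.DIST_HUBER,0,.01,.01).ravel()
    print(nm,k.min(0),k.max(0),vx.round(4),np.degrees(np.arctan(vx[1]/vx[0])),cv2.minAreaRect(q));L.append(q)
m=((f[:,:,0]-f[:,:,2])<20).astype(np.uint8)*255
k,q=cont(u,m,.09,(205,50,500,256));a=cv2.approxPolyDP(k[:,None],5,True)[:,0]
print(a.tolist());print([onz(u,p,.09)[:2].round(4).tolist() for p in a])
cv2.imwrite("pics/wcrop.png",np.hstack([cv2.resize(u["frame"][60:256,215:500],None,fx=2.6,fy=2.6,interpolation=2)])[:,:,::-1])
E
```

```text
cas ((0.5306056141853333, -0.19557622075080872), (0.1488942801952362, 0.11384177207946777), 0.09314894676208496)
[[0.4560999870300293, -0.1387999951839447], [0.4562999904155731, -0.2526000142097473], [0.6050999760627747, -0.2524000108242035], [0.6050000190734863, -0.13850000500679016]]
L [240 100] [422 108] [0.985  0.1725 0.5797 0.2817] 9.9315605 ((0.5439198613166809, 0.2752876281738281), (0.18187105655670166, 0.0077224234119057655), 9.34462833404541)
R [270 221] [340 227] [0.9835 0.1807 0.5398 0.146 ] 10.411544 ((0.5370665192604065, 0.14425843954086304), (0.07737244665622711, 0.00712187634781003), 9.358428001403809)
[[482, 66], [222, 67], [238, 250], [460, 248], [469, 176], [487, 173], [492, 162], [488, 138], [474, 136]]
[[0.6862, 0.3355], [0.4314, 0.2926], [0.4647, 0.0959], [0.7192, 0.1403], [0.705, 0.225], [0.7234, 0.2314], [0.7252, 0.244], [0.7132, 0.268], [0.698, 0.2676]]
```

```bash
cat >> h.py <<'E'
UC=np.array([.5754,.2157]);UY=.1675
ex=np.array([np.cos(UY),np.sin(UY)]);ey=np.array([-ex[1],ex[0]])
def U(x,y,z): return np.r_[UC+x*ex+y*ey,z]
def st(t=""):
    o=get_obs();F=o["wrist_force"];d=o["position"][:2]-UC
    print(t,"t%.1f"%o["time_s"],"ux %.4f uy %.4f z %.4f"%(d@ex,d@ey,o["position"][2]),"F",(F[:2]@ex).round(1),(F[:2]@ey).round(1),F[2].round(1),"w %.4f g %.0f"%(o["gripper_width"],o["grip_force"]),flush=True);return o
E
python3 - <<'E'
from h import *
q=down(0);tx,ty=.4786,-.1956
hand.move_gripper(.055,40)
bot.reach([tx,ty,.10],q)
bot.servo_line([tx,ty,.031],velocity=.08);st("at")
hand.move_gripper(0,40);st("grip")
bot.servo_line([tx,ty,.06],velocity=.08);st("lift")
bot.servo_line([tx,ty,.19],velocity=.2)
bot.servo_line(U(-.097,0,.19),down(UY),velocity=.2);bot.servo_line(U(-.097,0,.142),velocity=.1);bot.dwell(.2);st("hover")
snap("wrist","wh")
E
```

```text
at t7.4 ux -0.1637 uy -0.3896 z 0.0313 F -0.8 -0.5 1.1 w 0.0548 g 0
grip t7.9 ux -0.1637 uy -0.3896 z 0.0314 F -0.4 0.3 6.2 w 0.0116 g 40
lift t8.4 ux -0.1640 uy -0.3894 z 0.0603 F 0.5 -0.4 -2.1 w 0.0115 g 39
hover t12.2 ux -0.0965 uy 0.0001 z 0.1427 F 0.4 0.3 -1.6 w 0.0111 g 39
```

View pics/wh.png

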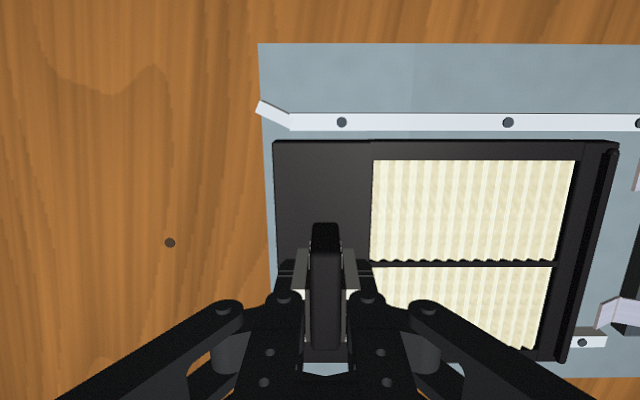

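The cassette is held level above the seat, with its left edge at about row 141 (columns 275–600) parallel to the left rail (row 122). I'll compute lateral offset and yaw from these edges.

```bash
python3 - <<'E'
from h import *
import pickle
c=pickle.load(open("pics/wh.pkl","rb"));g=c["frame"].max(2).astype(int)
zt=.142-.031+.010
for nm,cols,rr,z,fn in(("cas",range(290,580,10),(128,155),zt,lambda v:np.argmin(np.diff(v))+.5),("railtop-inner",range(310,600,10),(118,138),.099,lambda v:np.argmin(np.diff(v))+.5),("railouter",range(310,600,10),(105,122),.099,lambda v:np.argmax(np.diff(v))+.5)):
    q=[]
    for x in cols:
        y=rr[0]+fn(g[rr[0]:rr[1],x]);w=onz(c,(x,y),z)[:2]-UC;q.append((w@ex,w@ey))
    q=np.array(q);p=np.polyfit(q[:,0],q[:,1],1);print(nm,"slope deg",np.degrees(p[0]).round(2),"y at mid",np.median(q[:,1]).round(4),(q[:,1]-np.polyval(p,q[:,0])).std().round(4), q[[0,-1]].round(4).tolist())
E
```

```text
cas slope deg 0.3 y at mid 0.0589 0.0001 [[-0.1124, 0.0585], [0.0071, 0.0587]]
railtop-inner slope deg 0.14 y at mid 0.06 0.0 [[-0.1048, 0.0599], [0.0317, 0.0602]]
railouter slope deg 0.16 y at mid 0.068 0.0 [[-0.1047, 0.0679], [0.0299, 0.0683]]
```

```bash
sed -i 's/UY=.1675/UY=.170/' h.py; python3 - <<'E'
from h import *
q=down(UY-.002)
bot.servo_line(U(-.097,-.0007,.135),q,velocity=.1)
bot.servo_line(U(-.097,-.0007,.1235),velocity=.05);bot.dwell(.2);F0=st("low")["wrist_force"][2]
z=.1235
while z>.1185:
    z-=.0005;bot.servo_line(U(-.097,-.0007,z),velocity=.02);bot.dwell(.1)
    if st("z")["wrist_force"][2]>F0+1.2: break
E
```

```text
low t13.1 ux -0.0968 uy -0.0007 z 0.1236 F 0.1 -0.1 -1.6 w 0.0115 g 39
z t13.4 ux -0.0970 uy -0.0007 z 0.1230 F 0.0 0.6 -2.2 w 0.0111 g 39
z t13.8 ux -0.0970 uy -0.0007 z 0.1225 F -0.4 0.0 -1.7 w 0.0112 g 39
z t14.1 ux -0.0970 uy -0.0007 z 0.1220 F 0.5 0.1 -2.6 w 0.0113 g 39
z t14.4 ux -0.0969 uy -0.0007 z 0.1215 F -0.3 -0.8 -2.2 w 0.0111 g 39
z t14.8 ux -0.0969 uy -0.0007 z 0.1215 F -2.1 -0.6 6.0 w 0.0113 g 40
```

```bash
cat > slide.py <<'E'
from h import *
import sys
def slide(x,y,z,x1,step,fmax):
    hist=[]
    while x<x1-1e-6:
        x+=step;bot.servo_line(U(x,y,z),velocity=.02);bot.dwell(.05)
        o=st("%.4f %.4f %.4f"%(x,y,z));F=o["wrist_force"];fx,fy=F[:2]@ex,F[:2]@ey
        if abs(fx)>fmax: print("FMAX");break
        if abs(F[2]+1)>3: z+=np.clip((F[2]+1)*-.00005*-1,-.0003,.0003)
        if abs(fy)>2.5: y+=np.clip(fy*.00006,-.0003,.0003)
    return x,y,z
E
python3 - <<'E'
from slide import *
x,y,z=-.097,-.0007,.1214
bot.servo_line(U(x,y,z),velocity=.02);bot.dwell(.1);st("rel")
r=slide(x,y,z,-.077,.004,15);print(r)
r=slide(*r,-.069,.001,20);print(r)
E
```

```text
rel t15.2 ux -0.0969 uy -0.0007 z 0.1215 F -0.5 0.2 1.4 w 0.0115 g 40
-0.0930 -0.0007 0.1214 t15.6 ux -0.0925 uy -0.0006 z 0.1215 F 1.1 0.4 0.3 w 0.0111 g 40
-0.0890 -0.0007 0.1214 t15.9 ux -0.0888 uy -0.0007 z 0.1215 F 1.2 -0.2 1.9 w 0.0110 g 40
-0.0850 -0.0007 0.1214 t16.4 ux -0.0849 uy -0.0007 z 0.1215 F -0.8 -0.7 2.7 w 0.0112 g 40
-0.0810 -0.0007 0.1216 t16.8 ux -0.0809 uy -0.0007 z 0.1215 F 1.2 0.7 0.4 w 0.0117 g 39
-0.0770 -0.0007 0.1216 t17.1 ux -0.0769 uy -0.0007 z 0.1215 F 0.9 -0.2 -0.8 w 0.0115 g 39
(-0.07699999999999999, -0.0007, np.float64(0.12158619939628905))
-0.0760 -0.0007 0.1216 t17.4 ux -0.0760 uy -0.0007 z 0.1215 F 0.6 0.1 -0.9 w 0.0114 g 39
-0.0750 -0.0007 0.1216 t17.8 ux -0.0750 uy -0.0007 z 0.1215 F 0.1 -0.1 -1.1 w 0.0112 g 39
-0.0740 -0.0007 0.1216 t18.1 ux -0.0739 uy -0.0007 z 0.1216 F -0.2 0.2 -2.0 w 0.0114 g 39
-0.0730 -0.0007 0.1216 t18.4 ux -0.0729 uy -0.0007 z 0.1216 F -0.0 -0.6 -1.2 w 0.0115 g 39
-0.0720 -0.0007 0.1216 t18.6 ux -0.0719 uy -0.0007 z 0.1216 F 0.2 0.6 -1.8 w 0.0116 g 39
-0.0710 -0.0007 0.1216 t18.9 ux -0.0709 uy -0.0007 z 0.1216 F 0.2 0.1 -1.3 w 0.0112 g 39
-0.0700 -0.0007 0.1216 t19.2 ux -0.0699 uy -0.0007 z 0.1216 F -1.1 -0.0 -1.5 w 0.0113 g 39
-0.0690 -0.0007 0.1216 t19.6 ux -0.0689 uy -0.0007 z 0.1216 F 0.5 0.7 -1.9 w 0.0112 g 39
(-0.06899999999999998, -0.0007, np.float64(0.12158619939628905))
```

```bash
python3 - <<'E'
from slide import *
r=slide(-.069,-.0007,.1216,-.042,.001,18);print(r)
snap("top","t1");snap("wrist","w1")
E
```

```text
-0.0680 -0.0007 0.1216 t19.9 ux -0.0680 uy -0.0007 z 0.1216 F 0.5 -0.2 -1.9 w 0.0116 g 39
-0.0670 -0.0007 0.1216 t20.1 ux -0.0669 uy -0.0007 z 0.1216 F 0.7 -0.2 -0.9 w 0.0108 g 39
-0.0660 -0.0007 0.1216 t20.4 ux -0.0659 uy -0.0007 z 0.1216 F 0.9 -0.8 -1.0 w 0.0115 g 39
-0.0650 -0.0007 0.1216 t20.8 ux -0.0649 uy -0.0007 z 0.1216 F -0.1 -0.0 -1.2 w 0.0112 g 39
-0.0640 -0.0007 0.1216 t21.1 ux -0.0645 uy -0.0007 z 0.1215 F -3.0 -0.1 0.6 w 0.0112 g 40
-0.0630 -0.0007 0.1216 t21.4 ux -0.0641 uy -0.0008 z 0.1215 F -6.3 0.1 3.4 w 0.0114 g 40
-0.0620 -0.0007 0.1218 t21.6 ux -0.0634 uy -0.0008 z 0.1215 F -6.7 -0.2 1.5 w 0.0110 g 40
-0.0610 -0.0007 0.1218 t21.9 ux -0.0625 uy -0.0008 z 0.1215 F -7.5 -0.4 1.2 w 0.0113 g 40
-0.0600 -0.0007 0.1218 t22.2 ux -0.0617 uy -0.0009 z 0.1215 F -8.9 -0.2 3.7 w 0.0114 g 40
-0.0590 -0.0007 0.1221 t22.6 ux -0.0610 uy -0.0009 z 0.1216 F -9.0 0.8 3.1 w 0.0115 g 40
-0.0580 -0.0007 0.1223 t22.9 ux -0.0602 uy -0.0009 z 0.1217 F -9.5 0.1 3.2 w 0.0114 g 40
-0.0570 -0.0007 0.1225 t23.1 ux -0.0594 uy -0.0010 z 0.1218 F -10.0 -0.4 2.7 w 0.0113 g 40
-0.0560 -0.0007 0.122
[... 614 characters left out ...]
.0490 -0.0007 0.1236 t25.6 ux -0.0512 uy -0.0010 z 0.1226 F -6.6 -0.5 -1.6 w 0.0112 g 39
-0.0480 -0.0007 0.1236 t25.9 ux -0.0483 uy -0.0008 z 0.1231 F -0.2 0.2 -6.9 w 0.0114 g 40
-0.0470 -0.0007 0.1233 t26.1 ux -0.0476 uy -0.0008 z 0.1230 F -1.8 -0.8 -6.3 w 0.0114 g 40
-0.0460 -0.0007 0.1231 t26.4 ux -0.0476 uy -0.0008 z 0.1227 F -7.1 0.6 -3.1 w 0.0115 g 40
-0.0450 -0.0007 0.1231 t26.8 ux -0.0476 uy -0.0008 z 0.1226 F -11.9 0.8 -1.2 w 0.0113 g 40
-0.0440 -0.0007 0.1231 t27.1 ux -0.0476 uy -0.0008 z 0.1224 F -16.1 0.6 1.3 w 0.0114 g 41
-0.0430 -0.0007 0.1231 t27.4 ux -0.0476 uy -0.0009 z 0.1223 F -20.5 0.5 4.4 w 0.0113 g 41
FMAX
(-0.04299999999999998, -0.0007, np.float64(0.12306025934279508))
```

The force trace shows lift at −0.065, a drop at −0.048 and a hard stop at −0.0476, which is 17.4 mm of travel. I'll relax the push and look before letting go.

```bash
python3 - <<'E'
from h import *
bot.servo_line(U(-.0474,-.0008,.1216),velocity=.02);bot.dwell(.1);st("ease")
hand.move_gripper(.035);st("open")
p=get_obs()["position"]
bot.servo_line(p+[0,0,.10],velocity=.1);st("up")
bot.reach(U(-.02,-.0,.27),down(UY));c=snap("wrist","w2")
cv2.imwrite("pics/w2c.png",cv2.resize(c["frame"][30:300,200:560],None,fx=2,fy=2,interpolation=2)[:,:,::-1])
st()
E
```

```text
ease t27.9 ux -0.0478 uy -0.0008 z 0.1218 F -6.7 0.1 -1.0 w 0.0112 g 41
open t28.3 ux -0.0463 uy -0.0007 z 0.1222 F -0.1 -0.1 -0.4 w 0.0351 g 0
up t29.4 ux -0.0468 uy -0.0008 z 0.2215 F 1.4 -0.6 0.1 w 0.0350 g 0
 t29.8 ux -0.0203 uy -0.0001 z 0.2693 F -0.3 0.5 -1.3 w 0.0349 g 0
```

View pics/w2c.png

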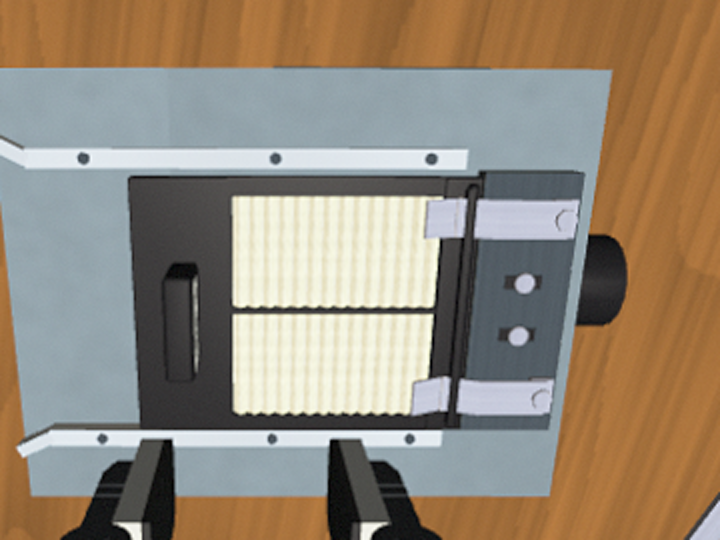

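The cassette lies flat between the rails and against the stop bar. The bead has passed both clip noses, at crop pixels (468,218) and (455,396), and both clips look alike. The hand is clear, so I'm handing in.

```bash
python3 -c "
from h import *
print(hand_in())"
```

```text
the job is handed in; nothing more can be done
None
```

The small cassette is fitted: it slid home against the stop with about 20 N at most on the hand, both clips look snapped down behind the bead in the last wrist picture, and the job was handed in at about 30 s with the hand clear.

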